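# Scan the sugar shaker, put its lid set on and take off the dust cover

## Robot

A 7-joint arm with a two-finger parallel gripper is mounted at the origin on the work surface. World frame = base frame: x ahead of the robot, y to its left, z up, the work surface at z = 0. Lengths are in m, angles in rad, forces in N, time in s.
With the tool pointing down it reaches from about 0.425 to 0.875 m from the base axis. Payload 4.7 kg.
Tool frame: the origin (TCP) lies midway between the tips of the shut fingers; the grasp point (between the pads) lies 19 mm behind it; x points along the fingers, z is the direction in which the jaws open and shut, and the axes are right-handed (so a half turn about x gives the same grasp; the last joint's range is limited). The gripper opens to 87 mm and grips with 3 to 60 N. Pads are 19 mm wide; open, the fingers measure 117 mm over their backs; the gripper's body (75 mm by 190 mm) begins 51 mm behind the grasp point.
Start: joints at [1.31, 0.321, -0.07, 1.45, 0.023, 1.371, -0.057], TCP at [0.176, -0.626, 0.223] pointing down, gripper open.
Joint ranges: [-2.86, 2.86], [-0.3, 2.09], [-1.38, 1.24], [0.06, 2.45], [-1.56, 4.7], [0.09, 2.05], [-2.69, 2.69]. Speed limits (rad/s): [2.57, 2.57, 3.14, 3.14, 3.14, 3.14, 3.14].

## Interface

Orientations are given as a rotation vector (axis times angle).
In Python, from bench import ctrl, vision, close_job gives the robot as it stands. The module is installed in compiled form; this text tells all that it offers.
- The arm moves only by the tool servo_tool, never from a script. Its argument "commands" is a list that holds one entry, the list of rows, each a list of 7 numbers: the turn, a rotation vector about the tool's x, y, z in degrees, then the shift along the tool's x, y, z in mm, then the finger opening in mm, from 0 to 87. In form: [[[wx, wy, wz, x, y, z, grip], ...]]. A call has 1 to 5 rows; each row is the pose to reach, as a shift and turn from the pose commanded when the call began, along the tool's axes at that moment; what a row does not reach only later rows make up. A row lasts 1/8 s, in which the tool goes at most 62.5 mm and 10.7 degrees, less where a joint would pass 70% of its speed; a pose out of reach is approached as far as the arm can. A call with a gripper value outside its range is refused whole. The fingers move at their own pace and stop on an object; "newtons" is the grip in N (left out, the last holds). Time passes only in rows, so rows that repeat a pose let the fingers close. It gives the time, the measured TCP pose, the force and the opening at its end, in the units of the state.
- ctrl.get_state(): the state, without advancing time (a new reading comes with each control period).
- vision.get_image(name): name is "scene" or "top" or "wrist"; returns the picture (384x512x3 uint8, red, green, blue); there is no depth.
- vision.camera_info(name): a dict with "fov_y" (degrees; the focal length in pixels is half the picture's height over the tangent of half this angle, whatever the lens; pixels are square), "cx", "cy" (the principal point, pixels), "pose" (4x4, takes a point from camera to world coordinates). Camera axes: x right, y down, z forward; pixel columns grow to the right and rows downward; lengths in m; the calibration is good to about 2 mm. A picture is of the moment at which its call begins: read the wrist's pose just before it. camera_info takes no time and is no camera call; for the wrist camera it gives the pose at the moment of the call.
- close_job(): hands the job in, once; it reports no verdict.
The state is a dict: "time": time; "joint_positions": joint angles; "qd": joint speeds; "joint_torque": joint torques, N m; "position": TCP position; "tool_rot": TCP orientation; "ft_force": force on the tool from outside, world axes, zero at the start; "torque": the same for the moment, N m; "grip_width": opening from 0.0 (shut) to 1.0 (fully open).
Only numpy, scipy, OpenCV 4.12 (cv2) and the standard library are available. Lean on these libraries where they do the work, as an engineer would, in place of code of your own. Each camera call takes 0.05 s, during which the arm holds its last target. There are 200 camera calls.

## Task

Turn the open sugar shaker where it stands until its tag plate squarely faces the scanner's window. Then pick up the sieve lid by its post, with the dust cover still lying on it, and seat it fully in the shaker's mouth. Finally lift the dust cover alone straight off, leaving the sieve lid seated undisturbed and the tag still facing the scanner, and finish while holding the cover still in the gripper at least 8 cm higher than it sat on the shaker; keep the shaker upright and leave the other things on the counter alone.

Things in the scene. Friction and masses are not known exactly. Their poses are not given: they have to be found in the camera images.
- scanner: Fixed grey code scanner block, 60 (x) x 85 (y) x 70 mm high. Origin: centre of its underside. Its window looks along its own -x axis.
- scanner_window (a point): Centre of the scanner's window (42 mm up, on the scanner's -x face). The shaker stands about 100 to 130 mm in front of it.
- shaker: Loose open steel sugar shaker, empty, 0.25 to 0.5 kg: outer diameter 50 mm, height 90 mm, bore 44 mm. Origin: centre of its underside, z up. A tag plate (34 mm wide, heights 16 to 60 mm) stands out on its +x side to 37 mm from the axis; the rest of the wall is plain and can be gripped along its y axis. Its +x axis must point at the scanner window; within 10 degrees is square.
- shaker_tag (a point): Centre of the outer face of the shaker's tag plate (37 mm from the shaker's axis, 38 mm up).
- sieve_lid: Loose round steel lid, 0.12 kg, standing on its plug. Origin: centre of the plug's underside, z up; yaw is irrelevant. Plug 39 mm diameter, foot chamfered, z 0 to 16 mm; flange 50 mm diameter, z 16 to 20 mm, rests on the shaker's rim when seated (origin 74 mm above shaker's); black grip post 16 mm diameter, z 20 to 56 mm, its top 32 mm free above the cover.
- cover: Loose aluminium cap, 0.06 kg, on the sieve lid, post through its hole. Outer diameter 66 mm, inner 60, hole 20, height 22, top 4 mm thick. Origin: centre of its lower edge, z up; on the lid it is 2 mm above the lid's origin (top at 24 mm), resting on the flange, unfastened. Seated on the shaker: origin 76, top 98 mm above the counter. Can be gripped round its outside from above.
- jar: Bystander: closed amber glass jar, 60 mm diameter, 85 mm high, origin at the centre of its underside. Its place and that of the lid set may be exchanged.
- bowl: Bystander: small steel bowl, 90 mm diameter, 45 mm high, origin at the centre of its underside.
- cup: Bystander: white cup, 72 mm diameter, 85 mm high, origin at the centre of its underside.
There are look-alikes about, which are no part of the job. Leave any green or pink look-alike of the scanner alone. There is more than one size of the cover; the one meant has the size given above.

How it is judged:
By the outcome, as a careful person would: the job done as asked, in the order asked, and still so for the second after the job is handed in, while the arm keeps its last pose, push and grip.
It also fails if it takes over 72 s, if anything falls off the work surface, if the arm or the gripper's body presses on something with over 40 N, if the wrist force passes 120 N, or if a joint passes its speed limit or range.

## Working session

There is one attempt and no reset: what is moved stays moved. The work goes in short steps, Python scripts to look and compute and a tool call to move; the robot and the scene stay as the last step left them, time stands still between calls to the robot, and variables do not carry over. Pictures are saved under pics/ and viewed, about 8 in all and at most 12, crops included, and the job is handed in when it is done.

Besides the shell and the picture viewer there is one more tool, called after ">>>" as name([rows], argument=value, ...), one row to a line, values as JSON. servo_tool: Moves the arm, as the interface text tells. Its arguments: {"type":"object","properties":{"commands":{"type":"array"},"newtons":{"type":"number"}},"required":["commands"]}

```bash
mkdir -p pics; python3 - <<'E'
from bench import ctrl,vision
import cv2,numpy as np
for n in("scene","top"):
    im=vision.get_image(n); cv2.imwrite(f"pics/{n}0.png",im[:,:,::-1]); i=vision.camera_info(n); print(n,i["fov_y"],i["cx"],i["cy"]);print(np.round(i["pose"],4).tolist(), i.keys())
s=ctrl.get_state();print(s)
i=vision.camera_info("wrist");print(i)
E
```

```text
scene 56.810070001708034 259.20210756338133 195.95874001807863
[[0.6204, 0.5989, -0.5064, 0.9861], [0.7841, -0.4889, 0.3824, -0.2402], [-0.0186, -0.6343, -0.7729, 0.6897], [0.0, 0.0, 0.0, 1.0]] dict_keys(['fov_y', 'cx', 'cy', 'pose'])
top 46.08776927144492 252.57092821711544 190.1066184971127
[[0.0136, -0.9797, 0.2001, 0.347], [-0.9999, -0.013, 0.0042, 0.0808], [-0.0015, -0.2002, -0.9798, 1.1202], [0.0, 0.0, 0.0, 1.0]] dict_keys(['fov_y', 'cx', 'cy', 'pose'])
{'time': 0.1, 'joint_positions': array([ 1.31012127,  0.3217596 , -0.0701228 ,  1.45154923,  0.02261231,
        1.37079946, -0.05691137]), 'qd': array([-3.20087202e-05, -2.99978990e-03,  5.52433226e-04, -2.66725691e-03,
       -1.70797653e-03, -7.28646672e-04, -2.27615144e-03]), 'joint_torque': array([-2.98388932e-04, -4.92571735e+01, -4.05837698e-01, -3.13397527e+01,
       -6.40383339e-02,  3.94389813e-02,  8.11624568e-05]), 'position': array([ 0.17620241, -0.62514754,  0.22156612]), 'tool_rot': array([ 1.00541279,  1.3282354 , -1.0038028 ]), 'ft_force': array([-1.13464301,  0.29712215,  0.63530251]), 'torque': array([ 0.04056802,  0.03346965, -0.03238481]), 'grip_width': 1.0022014217479651}
{'fov_y': 65.83312650343751, 'cx': 255.3651607817875, 'cy': 184.71689084622108, 'pose': array([[ 0.27175113, -0.92807948, -0.25459734,  0.24605155],
       [-0.96236439, -0.26274678, -0.06941831, -0.60485025],
       [-0.00246892,  0.26387992, -0.96455238,  0.38251885],
       [ 0.        ,  0.        ,  0.        ,  1.        ]])}
```

View pics/scene0.png

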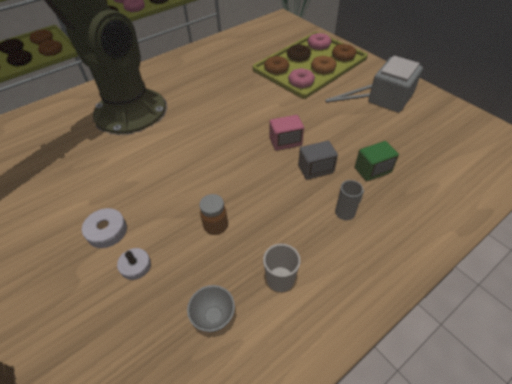

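View pics/top0.png

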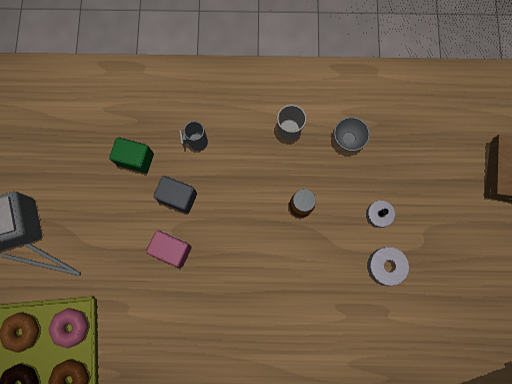

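Scene (scene/top pixels):
- **Scanner:** the grey block at (318,160)/(175,194) fits. The pink one at (286,132)/(168,249) and the green one at (377,160)/(131,155) are look-alikes.
- **Shaker:** (348,200)/(194,133), with the tag on its left in the top view.
- **Lid and cover:** the piece with the black post at (133,262)/(381,213) fits. The bigger loose ring at (104,227)/(389,266) is the wrong size.
- **Bystanders:** jar at top (303,202), cup (291,120), bowl (351,134).

I'll confirm these in an enlarged crop and measure.

```bash
cat > h.py <<'E'
import numpy as np,cv2
from bench import ctrl,vision
def ray(i,u,v):
    f=192/np.tan(np.radians(i["fov_y"]/2)); P=np.array(i["pose"])
    d=P[:3,:3]@np.array([(u-i["cx"])/f,(v-i["cy"])/f,1]); return P[:3,3],d
def onz(i,u,v,z):
    o,d=ray(i,u,v); return o+d*(z-o[2])/d[2]
def proj(i,p):
    f=192/np.tan(np.radians(i["fov_y"]/2)); P=np.array(i["pose"])
    c=P[:3,:3].T@(np.array(p)-P[:3,3]); return np.array([c[0]/c[2]*f+i["cx"],c[1]/c[2]*f+i["cy"]])
E
python3 - <<'E'
from h import *
t=cv2.imread("pics/top0.png");s=cv2.imread("pics/scene0.png")
c=lambda im,x,y,w,h,k:cv2.resize(im[y:y+h,x:x+w],None,fx=k,fy=k,interpolation=cv2.INTER_CUBIC)
a=np.hstack([c(t,145,110,66,50,6),c(t,145,160,66,50,6)]);b=np.hstack([c(t,350,190,66,50,6),c(s,290,130,66,50,6)])
d=np.hstack([c(s,325,170,66,50,6),c(s,90,235,66,50,6)])
cv2.imwrite("pics/crop1.png",cv2.resize(np.vstack([a,b,d]),(528,600)) if 0 else np.vstack([a,b])); cv2.imwrite("pics/crop2.png",d)
E
```

```text
(no output)
```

View pics/crop1.png

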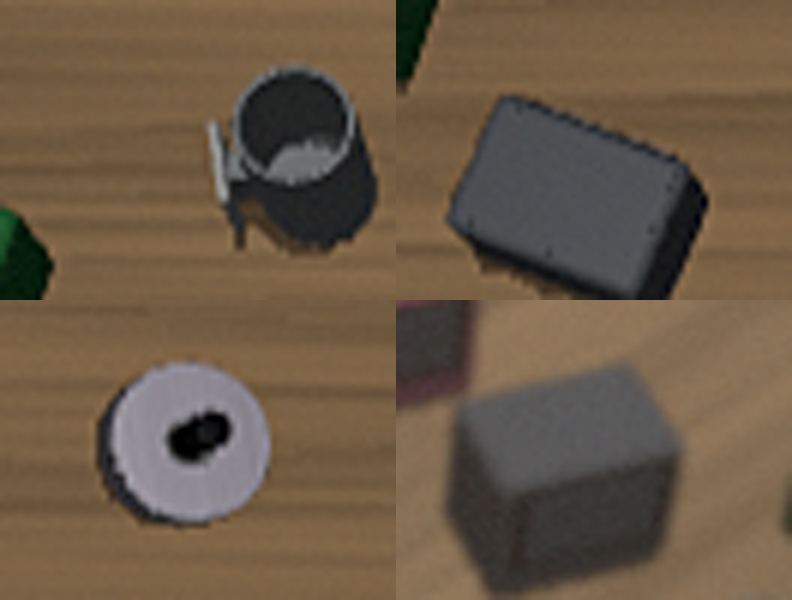

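View pics/crop2.png

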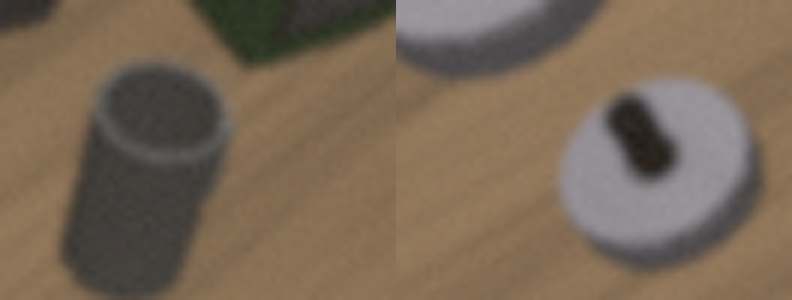

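Crop 1 shows the scanner's roof corners at top (163,176), (194,188), (185,209) and (154,196). The shaker rim is at (194.1,130.8), with its tag plate at about (181,137). The lid's cover is at (381.5,213.7), with its post top at (386,211.7). Crop 2 shows the shaker rim and the cover with its post, much smaller than the ring beside it.

```bash
python3 - <<'E'
from h import *
t=vision.camera_info("top");s=vision.camera_info("scene")
C=np.array([onz(t,*p,.07) for p in[(163.2,175.8),(194,188.3),(184.8,209.2),(154,196.3)]]);print("scan corners",C.round(4).tolist(),C.mean(0))
w=(C[0]+C[1])/2;print("edges",np.linalg.norm(C[0]-C[1]),np.linalg.norm(C[1]-C[2]),"window",w)
n=w-(C[2]+C[3])/2;print("normal deg",np.degrees(np.arctan2(n[1],n[0])))
a=onz(t,194.1,130.8,.09);b=onz(s,290+0,0,0)
sh2=onz(s,325+163/6,170+110/6,.09);print("shaker",a,sh2)
g=onz(t,181.2,137.2,.06);g2=g-a;print("tag",g,np.linalg.norm(g2[:2]),np.degrees(np.arctan2(g2[1],g2[0])))
d=w-a;print("want",np.degrees(np.arctan2(d[1],d[0])),np.linalg.norm(d[:2]))
d=C.mean(0)-a;print("dist to centre",np.linalg.norm(d[:2]),np.degrees(np.arctan2(d[1],d[0])))
print("cover",onz(t,381.5,213.7,.024),onz(s,90+258/6,235+160/6,.024),"dia",np.linalg.norm(onz(t,350+108/6,213.7,.024)-onz(t,350+45,213.7,.024)))
print("post",onz(t,385.8,211.7,.056),onz(s,90+232/6,235+108/6,.056))
for n,p,z in[("jar",(303,200),.085),("cup",(291,117),.085),("bowl",(351,132),.045),("ring",(389,266),.024),("green",(131,153),.07),("pink",(168,248),.07)]:print(n,onz(t,*p,z).round(3))
from scipy.spatial.transform import Rotation as R
print(R.from_rotvec(ctrl.get_state()["tool_rot"]).as_matrix().round(3))
E
```

```text
scan corners [[0.5936, 0.2995, 0.07], [0.5641, 0.2246, 0.07], [0.5135, 0.2443, 0.07], [0.5434, 0.3186, 0.07]] [0.55364756 0.27173456 0.07      ]
edges 0.08047518012439296 0.05423797373225913 window [0.57881984 0.26202927 0.07      ]
normal deg -21.084369598912836
shaker [0.7004896  0.22718794 0.09      ] [0.70608451 0.22921028 0.09      ]
tag [0.69388479 0.26249474 0.06      ] 0.03591927224888982 100.59580119583754
want 164.0204145241136 0.12656005959608327
dist to centre 0.15345027235713202 163.1240811274597
cover [ 0.51608626 -0.23133432  0.024     ] [ 0.52200821 -0.23032884  0.024     ] dia 0.06616303405940925
post [ 0.51610177 -0.2326687   0.056     ] [ 0.52011942 -0.22890879  0.056     ]
jar [ 0.536 -0.033  0.085]
cup [ 0.74  -0.005  0.085]
bowl [ 0.718 -0.158  0.045]
ring [ 0.39  -0.244  0.024]
green [0.649 0.38  0.07 ]
pink [0.422 0.279 0.07 ]
[[-0.001  0.962  0.271]
 [ 0.002  0.271 -0.962]
 [-1.    -0.    -0.002]]
```

>>> servo_tool([
  [[-10,0,0,0,46,-42,87],[-20,0,0,0,92,-84,87],[-30,0,0,0,138,-127,87],[-40,0,0,0,184,-169,87],[-50,0,0,0,230,-211,87]],
], newtons=30)

```text
time: 0.72
position: [0.3411, -0.3582, 0.2223]
tool_rot: [0.327, 1.546, -0.328]
ft_force: [0.9, -0.4, 0.2]
grip_width: 1.003
```

```bash
cat > go.py <<'E'
import sys
from h import *
from scipy.spatial.transform import Rotation as R
# usage: go.py x y z jaw_az : remaining shift (tool axes, mm) and turn about tool x (deg), measured pose
s=ctrl.get_state();M=R.from_rotvec(s["tool_rot"]).as_matrix();p=s["position"]
print("t",round(s["time"],2),"pos",p.round(4),"jaw",np.degrees(np.arctan2(M[1,2],M[0,2])).round(1),"tilt",M[2].round(3),"F",s["ft_force"].round(1),"grip",round(s["grip_width"]*87,1),"q",s["joint_positions"].round(2))
if len(sys.argv)>1:
    x=np.array(list(map(float,sys.argv[1:4])));az=float(sys.argv[4])
    z=np.array([np.cos(np.radians(az)),np.sin(np.radians(az)),0]);T=np.column_stack([[0,0,-1],np.cross(z,[0,0,-1]),z])
    print("turn",np.degrees(R.from_matrix(M.T@T).as_rotvec()).round(1),"shift",(1000*M.T@(x-p)).round(1))
E
python3 go.py .703 .228 .2 10.6
```

```text
t 0.72 pos [ 0.3411 -0.3582  0.2223] jaw -23.9 tilt [-1. -0. -0.] F [ 0.9 -0.4  0.2] grip 87.2 q [ 1.1   0.   -0.34  1.82  0.    1.32  0.34]
turn [-34.5  -0.    0. ] shift [ 22.1 682.6  93. ]
```

>>> servo_tool([
  [[-8,0,0,0,60,8,87],[-16,0,0,0,120,16,87],[-24,0,0,5,180,24,87],[-30,0,0,10,240,32,87],[-34.5,0,0,15,300,41,87]],
])

```text
time: 1.35
position: [0.5015, -0.1019, 0.2073]
tool_rot: [-0.143, 1.566, 0.142]
ft_force: [1.5, -0.5, -0.3]
grip_width: 0.999
```

```bash
python3 go.py .68 .20 .22 10.6
```

```text
t 1.35 pos [ 0.5015 -0.1019  0.2073] jaw 10.4 tilt [-1.    -0.001 -0.   ] F [ 1.5 -0.5 -0.3] grip 86.9 q [ 0.78  0.07 -0.66  1.79  0.05  1.29  0.3 ]
turn [-0.2 -0.   0. ] shift [-12.9 264.8 229.9]
```

>>> servo_tool([
  [[0,0,0,-5,45,38,87],[0,0,0,-8,90,77,87],[0,0,0,-12,135,115,87],[0,0,0,-12,180,153,87],[0,0,0,-12,225,192,87]],
])

```text
time: 1.98
position: [0.6508, 0.153, 0.219]
tool_rot: [-0.14, 1.567, 0.139]
ft_force: [1.4, -0.2, 0.6]
grip_width: 0.999
```

>>> servo_tool([
  [[0,0,0,0,40,38,87],[0,0,0,0,40,38,87],[0,0,0,0,40,38,87]],
])

```text
time: 2.35
position: [0.6799, 0.1977, 0.2186]
tool_rot: [-0.141, 1.568, 0.14]
ft_force: [0.0, 0.4, -0.1]
grip_width: 0.996
```

```bash
python3 go.py .703 .228 .036 10.6; python3 - <<'E'
from h import *
i=vision.camera_info("wrist");im=vision.get_image("wrist");cv2.imwrite("pics/w1.png",im[:,:,::-1])
np.savez("w1.npz",**i)
print("pred rim",proj(i,[.703,.228,.09]),"tag",proj(i,[.694,.2625,.06]),"cam",np.round(i["pose"],3).tolist())
E
```

```text
t 2.35 pos [0.6799 0.1977 0.2186] jaw 10.3 tilt [-1.    -0.001 -0.002] F [ 0.   0.4 -0.1] grip 86.7 q [ 0.18  0.56 -0.76  1.27  0.38  1.46 -0.37]
turn [-0.3 -0.1  0. ] shift [182.5  25.8  28.4]
pred rim [283.53569705 153.56965052] tag [279.21937077 115.29132597] cam [[0.984, 0.172, 0.047, 0.667], [0.178, -0.949, -0.261, 0.27], [-0.001, 0.265, -0.964, 0.38], [0.0, 0.0, 0.0, 1.0]]
```

View pics/w1.png

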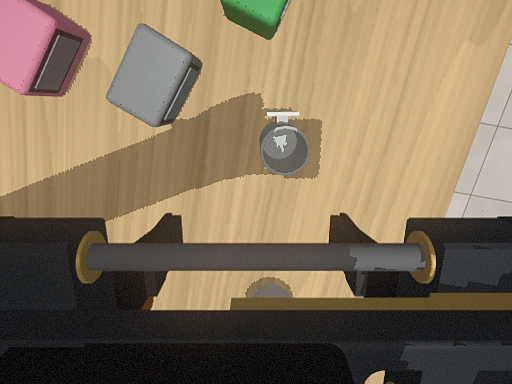

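The wrist view shows the shaker rim at about (284,148.5) and the tag's top edge from (266,113) to (299,113). The scanner window is the dark face at (182,93), turned toward the shaker.

```bash
python3 - <<'E'
from h import *
i=dict(np.load("w1.npz"))
a=onz(i,284,148.5,.09);b0=onz(i,266,113.5,.06);b1=onz(i,299,113.5,.06);m=(b0+b1)/2
print(a,b0,b1,m,np.linalg.norm(b1-b0)); d=m-a;print(np.linalg.norm(d[:2]),np.degrees(np.arctan2(d[1],d[0])));e=b1-b0;print("edge normal",np.degrees(np.arctan2(e[1],e[0]))+90)
print("scan corners",[onz(i,*p,.07).round(4).tolist() for p in[(146,25),(201,65),(163,126),(107,97)]])
print("rim width",np.linalg.norm(onz(i,260,148.5,.09)-onz(i,308.5,148.5,.09)))
E
python3 go.py .703 .231 .036 10.6
```

```text
[0.70243039 0.23298235 0.09      ] [0.6800051  0.26181984 0.06      ] [0.71402887 0.26799283 0.06      ] [0.69701699 0.26490633 0.06      ] 0.03457923167892211
0.03237971144273179 99.6241952001625
edge normal 100.2834079338426
scan corners [[0.553, 0.3216, 0.07], [0.6087, 0.2959, 0.07], [0.5779, 0.2309, 0.07], [0.52, 0.2494, 0.07]]
rim width 0.04749162310648701
t 2.4 pos [0.6802 0.1966 0.2191] jaw 10.2 tilt [-1.    -0.001 -0.001] F [-0.1  0.1 -0.8] grip 86.8 q [ 0.18  0.55 -0.76  1.27  0.38  1.46 -0.37]
turn [-0.4 -0.   0.1] shift [183.1  30.1  28.7]
```

>>> servo_tool([
  [[0,0,0,20,29,28,87],[0,0,0,70,29.5,28,87],[0,0,0,120,29.5,28,87],[0,0,0,165,29.5,28,87],[0,0,0,183,29.5,28,87]],
])

```text
time: 3.02
position: [0.7014, 0.2285, 0.0339]
tool_rot: [-0.141, 1.57, 0.136]
ft_force: [0.2, 0.0, 1.1]
grip_width: 0.996
```

>>> servo_tool([
  [[0,0,0,0,0,0,70],[0,0,0,0,0,0,55],[0,0,0,0,0,0,45],[0,0,0,0,0,0,40],[0,0,0,0,0,0,40]],
], newtons=25)

```text
time: 3.65
position: [0.7031, 0.2325, 0.0375]
tool_rot: [-0.14, 1.565, 0.141]
ft_force: [-0.3, -0.4, 2.3]
grip_width: 0.582
```

```bash
python3 go.py .702 .231 .036 73.3
```

```text
t 3.65 pos [0.7031 0.2325 0.0375] jaw 10.2 tilt [-1.     0.     0.001] F [-0.3 -0.4  2.3] grip 50.6 q [ 0.1   0.74 -0.7   1.36  0.49  1.21 -0.46]
turn [-63.1   0.1   0. ] shift [ 1.5 -1.3 -1.3]
```

>>> servo_tool([
  [[-8,0,0,0,0,0,40],[-16,0,0,0,0,0,40],[-24,0,0,0,0,0,40],[-32,0,0,0,0,0,40],[-40,0,0,0,0,0,40]],
])

```text
time: 4.28
position: [0.7031, 0.2324, 0.0375]
tool_rot: [-0.688, 1.458, 0.688]
ft_force: [-0.1, 0.3, 2.3]
grip_width: 0.574
```

>>> servo_tool([
  [[-8,0,0,0,0,0,40],[-16,0,0,0,0,0,40],[-23,0,0,0,0,0,40],[-23,0,0,0,0,0,40],[-23,0,0,0,0,0,40]],
])

```text
time: 4.9
position: [0.7033, 0.2324, 0.0375]
tool_rot: [-0.99, 1.333, 0.989]
ft_force: [0.1, -0.4, 5.5]
grip_width: 0.574
```

```bash
python3 go.py .702 .231 .036 73.3
```

```text
t 4.9 pos [0.7033 0.2324 0.0375] jaw 73.1 tilt [-1.    -0.001  0.001] F [ 0.1 -0.4  5.5] grip 50.0 q [ 0.2   0.82 -0.9   1.36  0.65  1.26  0.55]
turn [-0.2  0.1  0.1] shift [ 1.5  0.8 -1.7]
```

Release, back off straight up, and check the turned tag.

>>> servo_tool([
  [[0,0,0,0,0,0,60],[0,0,0,0,0,0,75],[0,0,0,0,0,0,87],[0,0,0,0,0,0,87],[0,0,0,-30,0,0,87]],
])

```text
time: 5.52
position: [0.7008, 0.231, 0.0636]
tool_rot: [-0.991, 1.339, 0.993]
ft_force: [-0.2, -0.9, -0.6]
grip_width: 0.981
```

>>> servo_tool([
  [[0,0,0,-55,0,0,87],[0,0,0,-110,-20,0,87],[0,0,0,-160,-60,0,87],[0,0,0,-160,-60,0,87],[0,0,0,-160,-60,0,87]],
])

```text
time: 6.15
position: [0.7594, 0.2154, 0.2255]
tool_rot: [-0.991, 1.334, 0.993]
ft_force: [-0.3, -0.4, -0.5]
grip_width: 1.001
```

```bash
python3 - <<'E'
from h import *
i=vision.camera_info("wrist");im=vision.get_image("wrist");cv2.imwrite("pics/w2.png",im[:,:,::-1]);np.savez("w2.npz",**i)
E
python3 go.py .519 -.231 .16 0
```

```text
t 6.2 pos [0.7587 0.2155 0.2246] jaw 73.3 tilt [-1.     0.003 -0.002] F [0.9 0.8 0.1] grip 87.0 q [ 0.13  0.79 -0.92  0.97  0.6   1.61  0.69]
turn [73.3 -0.2 -0.1] shift [  65.7  101.4 -496.4]
```

View pics/w2.png

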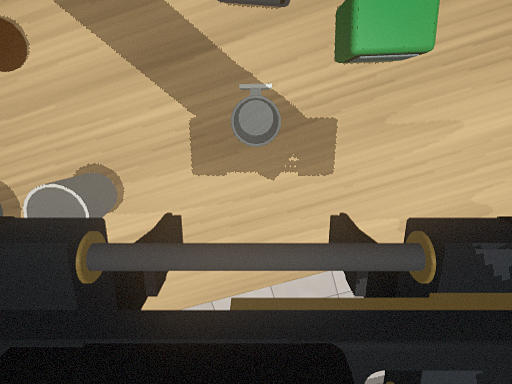

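The shaker is upright with its rim at (256,120) and the tag edge from (239,86.5) to (271,86). The grey scanner's window edge runs along the top at about (220–290, 3).

```bash
python3 - <<'E'
from h import *
i=dict(np.load("w2.npz"))
a=onz(i,256,120.5,.09);b0=onz(i,239,86.5,.06);b1=onz(i,271.5,86,.06);m=(b0+b1)/2
d=m-a;e=b1-b0;print(a,np.linalg.norm(d[:2]),np.degrees(np.arctan2(d[1],d[0])),"edge",np.degrees(np.arctan2(e[1],e[0]))+90)
for w in([.5816,.2609],[.593,.2634]):print(np.degrees(np.arctan2(w[1]-a[1],w[0]-a[0])))
im=cv2.imread("pics/w2.png");cv2.imwrite("pics/w2c.png",cv2.resize(im[0:150,150:350],None,fx=4,fy=4,interpolation=cv2.INTER_CUBIC))
t=vision.camera_info("top");im=vision.get_image("top");cv2.imwrite("pics/t2.png",im[:,:,::-1])
E
```

```text
[0.70604335 0.23335933 0.09      ] 0.03347550414700024 164.53378869977885 edge 164.1388269241741
167.52095919731462
165.1179121202273
```

>>> servo_tool([
  [[10,0,0,0,12,-60,87],[20,0,0,0,24,-120,87],[30,0,0,0,36,-180,87],[40,0,0,0,48,-240,87],[50,0,0,0,60,-300,87]],
])

```text
time: 6.88
position: [0.6133, -0.0566, 0.2246]
tool_rot: [-0.314, 1.551, 0.314]
ft_force: [1.4, -0.2, -0.2]
grip_width: 0.999
```

```bash
python3 go.py .519 -.231 .2 0
```

```text
t 6.88 pos [ 0.6133 -0.0566  0.2246] jaw 22.9 tilt [-1.     0.001 -0.003] F [ 1.4 -0.2 -0.2] grip 86.9 q [ 0.74  0.37 -0.89  1.51  0.29  1.4   0.24]
turn [22.9 -0.2 -0. ] shift [  24.9 -123.9 -154.7]
```

>>> servo_tool([
  [[8,0,0,0,-53,-47,87],[16,0,0,5,-98,-94,87],[23,0,0,20,-145,-141,87],[23,0,0,30,-155,-170,87],[23,0,0,40,-155,-170,87]],
])

```text
time: 7.5
position: [0.5164, -0.2687, 0.1839]
tool_rot: [0.003, 1.576, -0.003]
ft_force: [0.5, 0.5, -0.4]
grip_width: 1.0
```

>>> servo_tool([
  [[0,0,0,0,0,0,87],[0,0,0,0,0,0,87]],
])

```text
time: 7.75
position: [0.5219, -0.2624, 0.1866]
tool_rot: [-0.005, 1.571, 0.006]
ft_force: [0.5, 0.4, 0.0]
grip_width: 1.0
```

```bash
python3 go.py .519 -.231 .2 0; python3 - <<'E'
from h import *
i=vision.camera_info("wrist");im=vision.get_image("wrist");cv2.imwrite("pics/w3.png",im[:,:,::-1]);np.savez("w3.npz",**i)
print(proj(i,[.519,-.231,.024]),proj(i,[.519,-.231,.056]))
E
```

```text
t 7.75 pos [ 0.5219 -0.2624  0.1866] jaw 0.4 tilt [-1.     0.001  0.   ] F [0.5 0.4 0. ] grip 87.0 q [ 1.06  0.28 -0.75  1.65  0.2   1.29  0.28]
turn [ 0.4  0.  -0. ] shift [-13.4  31.5  -2.6]
[252.52223782 143.50241698] [252.25499279 147.69362083]
```

View pics/w3.png

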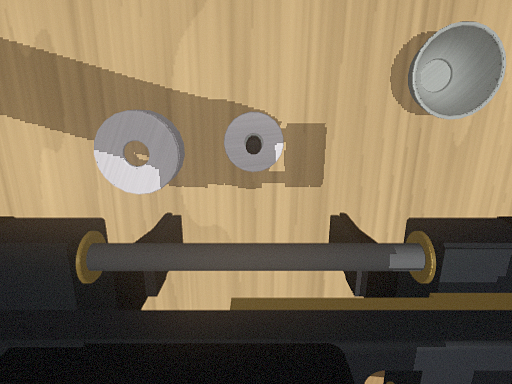

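The cover's disc is centred at (254,142), about 59 px wide, with its post at (253.5,145). The larger ring is at (138,151).

```bash
python3 - <<'E'
from h import *
i=dict(np.load("w3.npz"))
print(onz(i,254,142,.024),onz(i,253.5,145,.056),np.linalg.norm(onz(i,224.5,142,.024)-onz(i,283.5,142,.024)))
E
python3 go.py .5195 -.230 .029 0
```

```text
[ 0.52059905 -0.22935486  0.024     ] [ 0.52021018 -0.22833604  0.056     ] 0.06419744946059815
t 7.8 pos [ 0.5221 -0.2626  0.1869] jaw 0.4 tilt [-1.     0.     0.001] F [0.1 0.2 0.3] grip 86.8 q [ 1.06  0.28 -0.75  1.65  0.2   1.29  0.28]
turn [ 0.4  0.  -0. ] shift [157.9  32.6  -2.4]
```

>>> servo_tool([
  [[0,0,0,20,33.5,-2,70],[0,0,0,70,33.5,-2,60],[0,0,0,115,33.5,-2,50],[0,0,0,145,33.5,-2,40],[0,0,0,157,33.5,-2,40]],
])

```text
time: 8.43
position: [0.5186, -0.2295, 0.0282]
tool_rot: [-0.004, 1.573, 0.006]
ft_force: [-0.1, -0.5, 0.6]
grip_width: 0.524
```

>>> servo_tool([
  [[0,0,0,0,0,0,40],[0,0,0,0,0,0,25],[0,0,0,0,0,0,15],[0,0,0,0,0,0,8],[0,0,0,0,0,0,8]],
], newtons=40)

```text
time: 9.05
position: [0.5194, -0.2314, 0.0302]
tool_rot: [-0.004, 1.57, 0.003]
ft_force: [-0.3, 0.2, 2.4]
grip_width: 0.17
```

```bash
python3 go.py .5195 -.229 .2 0
```

```text
t 9.05 pos [ 0.5194 -0.2314  0.0302] jaw 0.2 tilt [-1.    -0.001  0.001] F [-0.3  0.2  2.4] grip 14.8 q [ 0.97  0.42 -0.71  1.84  0.32  1.    0.13]
turn [0.2 0.1 0. ] shift [-169.8    2.3    0.3]
```

>>> servo_tool([
  [[0,0,0,-10,0,0,8],[0,0,0,-30,0,0,8],[0,0,0,-65,0,0,8],[0,0,0,-110,0,0,8],[0,0,0,-150,0,0,8]],
])

```text
time: 9.68
position: [0.5192, -0.2309, 0.1824]
tool_rot: [-0.004, 1.569, 0.003]
ft_force: [0.2, -0.8, -1.9]
grip_width: 0.175
```

```bash
python3 go.py .704 .2325 .2 0; python3 - <<'E'
from h import *
i=vision.camera_info("wrist");im=vision.get_image("wrist");cv2.imwrite("pics/w4.png",im[:,:,::-1]);np.savez("w4.npz",**i)
p=ctrl.get_state()["position"];print(p,"pred cover top",proj(i,p+[0,0,-.006]))
E
```

```text
t 9.68 pos [ 0.5192 -0.2309  0.1824] jaw 0.3 tilt [-1.    -0.001  0.001] F [ 0.2 -0.8 -1.9] grip 15.2 q [ 1.04  0.25 -0.77  1.69  0.18  1.27  0.24]
turn [0.3 0.1 0.1] shift [-17.7 462.5 187.1]
[ 0.52213492 -0.23172905  0.18811301] pred cover top [259.86719277 233.77564228]
```

View pics/w4.png

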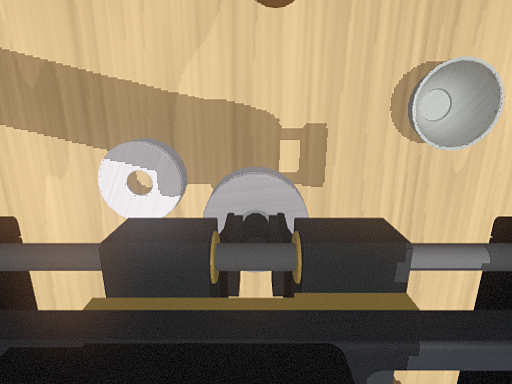

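```bash
python3 - <<'E'
from h import *
i=dict(np.load("w4.npz"))
print(i["pose"][:3,3])
for z in(.170,.174,.178,.182):
    a=onz(i,257,168,z);l=onz(i,204.5,214,z);r=onz(i,309,214,z)
    print(z,"far edge-33:",a[:2]-[0,.033],"mid x",(l+r)[0]/2,"w",np.linalg.norm(r-l))
im=cv2.imread("pics/w4.png");cv2.imwrite("pics/w4c.png",cv2.resize(im[155:300,180:340],None,fx=4,fy=4,interpolation=cv2.INTER_CUBIC))
E
python3 go.py
```

```text
[ 0.51875233 -0.15744321  0.34333758]
0.17 far edge-33: [ 0.52028628 -0.22767437] mid x 0.5203372435033419 w 0.06509695988850259
0.174 far edge-33: [ 0.52025088 -0.22681521] mid x 0.5203006693994674 w 0.06359475918310187
0.178 far edge-33: [ 0.52021548 -0.22595605] mid x 0.5202640952955928 w 0.06209255847770107
0.182 far edge-33: [ 0.52018009 -0.22509689] mid x 0.5202275211917182 w 0.06059035777230034
t 9.72 pos [ 0.5221 -0.2317  0.1881] jaw 0.3 tilt [-1.    -0.005  0.008] F [3.1 0.4 2.1] grip 15.2 q [ 1.05  0.24 -0.78  1.69  0.18  1.28  0.24]
```

View pics/w4c.png

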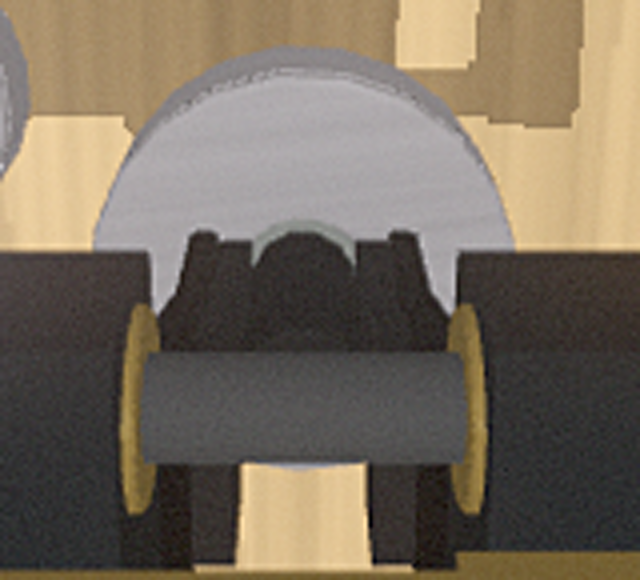

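```bash
python3 - <<'E'
from h import *
i=dict(np.load("w4.npz"))
for z in(.166,.170,.174,.178):
    a=onz(i,256,172.5,z);b=onz(i,256,272,z);print(z,a[:2],b[:2],(a+b)[:2]/2,a[1]-b[1])
    k=onz(i,255.5,212.5,z+.032);print("post top edge",k)
E
```

```text
0.166 [ 0.51972724 -0.19835376] [ 0.52012158 -0.26717201] [ 0.51992441 -0.23276289] 0.06881825331179764
post top edge [ 0.51941312 -0.21236459  0.198     ]
0.17 [ 0.51970525 -0.19743099] [ 0.5200907  -0.26469699] [ 0.51989797 -0.23106399] 0.06726599908295239
post top edge [ 0.51939494 -0.21085304  0.202     ]
0.174 [ 0.51968326 -0.19650822] [ 0.52005981 -0.26222196] [ 0.51987154 -0.22936509] 0.06571374485410714
post top edge [ 0.51937675 -0.20934148  0.206     ]
0.178 [ 0.51966127 -0.19558544] [ 0.52002893 -0.25974693] [ 0.5198451  -0.22766619] 0.06416149062526186
post top edge [ 0.51935856 -0.20782993  0.21      ]
```

>>> servo_tool([
  [[0,0,0,-5,20,8,8],[0,0,0,-10,60,24,8],[0,0,0,-15,110,44,8],[0,0,0,-18,160,64,8],[0,0,0,-18,210,85,8]],
])

```text
time: 10.35
position: [0.6037, -0.0193, 0.1991]
tool_rot: [-0.004, 1.569, 0.002]
ft_force: [0.8, -0.3, -2.2]
grip_width: 0.17
```

>>> servo_tool([
  [[0,0,0,0,50,20,8],[0,0,0,0,100,41,8],[0,0,0,0,150,61,8],[0,0,0,0,190,78,8],[0,0,0,0,210,90,8]],
])

```text
time: 10.98
position: [0.6917, 0.1935, 0.1984]
tool_rot: [-0.005, 1.571, 0.008]
ft_force: [-0.5, -0.6, -1.9]
grip_width: 0.17
```

>>> servo_tool([
  [[0,0,0,0,0,0,8],[0,0,0,0,0,0,8]],
])

```text
time: 11.22
position: [0.6921, 0.1883, 0.1979]
tool_rot: [-0.003, 1.571, 0.002]
ft_force: [-0.2, -0.3, -1.5]
grip_width: 0.171
```

```bash
python3 go.py .704 .232 .125 0; python3 - <<'E'
from h import *
i4=vision.camera_info("wrist");im4=vision.get_image("wrist");cv2.imwrite("pics/w5.png",im4[:,:,::-1]);np.savez("w5.npz",**i4)
print("pred",proj(i4,[.7045,.233,.09]))
for n,(cx,cy) in(("w1",(284,148)),("w2",(256,120)),("w5",proj(i4,[.7045,.233,.09]))):
    im=cv2.imread(f"pics/{n}.png",0);i=dict(np.load(n+".npz"));cx,cy=int(cx),int(cy)
    g=cv2.resize(im[max(cy-40,0):cy+40,cx-40:cx+40],None,fx=4,fy=4,interpolation=cv2.INTER_CUBIC)
    c=cv2.HoughCircles(g,cv2.HOUGH_GRADIENT,1.5,20,param1=120,param2=25,minRadius=80,maxRadius=115)
    if c is not None:
        for k in c[0][:3]:
            u,v=cx-40+k[0]/4,max(cy-40,0)+k[1]/4;print(n,u,v,k[2]/4,onz(i,u,v,.09))
E
```

```text
t 11.22 pos [0.6921 0.1883 0.1979] jaw 0.2 tilt [-1.    -0.001 -0.   ] F [-0.2 -0.3 -1.5] grip 14.9 q [ 0.23  0.61 -0.84  1.27  0.44  1.45 -0.56]
turn [ 0.2 -0.   0.1] shift [72.8 43.8 12.1]
pred [268.93083807 136.4011517 ]
w1 285.8125 150.9375 25.1375 [0.70466926 0.23094929 0.09      ]
w1 281.6875 147.9375 20.1875 [0.70009099 0.23311915 0.09      ]
w2 255.9375 121.0625 22.475 [0.70654223 0.23314607 0.09      ]
w2 260.4375 117.3125 28.025 [0.7043711  0.23838124 0.09      ]
w2 252.5625 116.5625 20.8625 [0.70147855 0.23122615 0.09      ]
w5 271.6875 135.9375 26.8625 [0.70697197 0.23342252 0.09      ]
w5 269.8125 129.1875 20.225 [0.7051873 0.2394019 0.09     ]
w5 276.9375 136.6875 21.9125 [0.71170758 0.23276976 0.09      ]
```

```bash
python3 - <<'E'
import cv2
im=cv2.imread("pics/w5.png");cv2.imwrite("pics/w5c.png",cv2.resize(im[80:200,200:340],None,fx=5,fy=5,interpolation=cv2.INTER_CUBIC))
E
```

```text
(no output)
```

View pics/w5c.png

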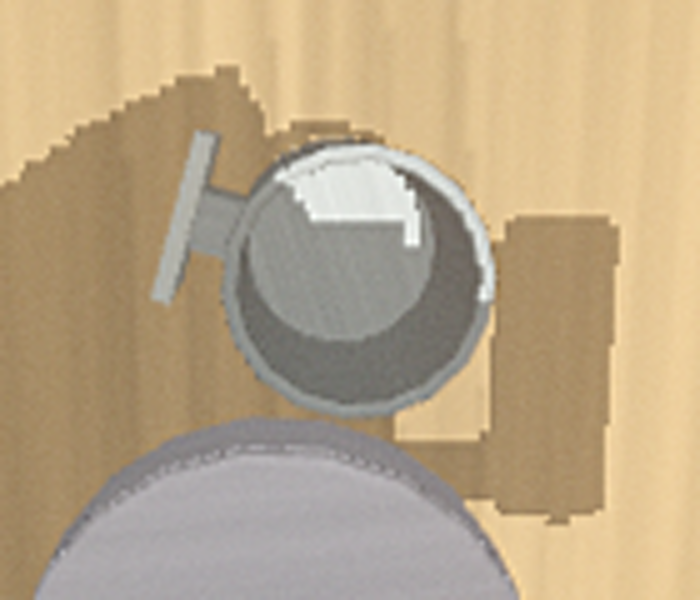

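The crop shows the rim centred at wrist (271.8,136.2), which puts the shaker at about (0.707, 0.233). The tag points at the scanner. I'll move over it and lower the lid.

>>> servo_tool([
  [[0,0,0,0,20,6,8],[0,0,0,15,44,14,8],[0,0,0,40,44,14,8],[0,0,0,65,44,14,8],[0,0,0,65,44,14,8]],
])

```text
time: 11.9
position: [0.7049, 0.2308, 0.1303]
tool_rot: [-0.004, 1.575, -0.0]
ft_force: [-0.5, 0.1, -2.1]
grip_width: 0.17
```

>>> servo_tool([
  [[0,0,0,0,0,0,8],[0,0,0,0,0,0,8]],
])

```text
time: 12.15
position: [0.7067, 0.2337, 0.1344]
tool_rot: [-0.002, 1.568, 0.003]
ft_force: [-0.2, 0.2, -1.8]
grip_width: 0.17
```

```bash
python3 go.py .706 .232 .120 0
```

```text
t 12.15 pos [0.7067 0.2337 0.1344] jaw 0.2 tilt [-1.     0.001  0.002] F [-0.2  0.2 -1.8] grip 14.8 q [ 0.14  0.7  -0.81  1.26  0.49  1.37 -0.63]
turn [ 0.2  0.1 -0. ] shift [14.4 -1.7 -0.8]
```

>>> servo_tool([
  [[0,0,0,5,-1.5,-0.7,8],[0,0,0,11,-1.5,-0.7,8],[0,0,0,15,-1.5,-0.7,8],[0,0,0,18,-1.5,-0.7,8],[0,0,0,20,-1.5,-0.7,8]],
])

```text
time: 12.78
position: [0.7051, 0.2322, 0.1121]
tool_rot: [-0.004, 1.571, 0.003]
ft_force: [-0.7, 0.7, -2.3]
grip_width: 0.171
```

```bash
python3 go.py .706 .232 .104 0
```

```text
t 12.78 pos [0.7051 0.2322 0.1121] jaw 0.3 tilt [-1. -0. -0.] F [-0.7  0.7 -2.3] grip 14.9 q [ 0.14  0.71 -0.8   1.29  0.5   1.34 -0.64]
turn [ 0.3 -0.   0. ] shift [ 8.1 -0.2  0.9]
```

Plug bottom is at about 0.082, already inside the bore with no contact force. I'll continue down.

>>> servo_tool([
  [[0,0,0,3,0,0,8],[0,0,0,5,0,0,8],[0,0,0,7,0,0,8],[0,0,0,8.5,0,0,8],[0,0,0,8.5,0,0,8]],
])

```text
time: 13.4
position: [0.7053, 0.2323, 0.1043]
tool_rot: [-0.003, 1.571, 0.003]
ft_force: [-0.4, -1.1, -0.6]
grip_width: 0.17
```

```bash
python3 go.py .706 .232 .104 0
```

```text
t 13.4 pos [0.7053 0.2323 0.1043] jaw 0.2 tilt [-1. -0.  0.] F [-0.4 -1.1 -0.6] grip 14.8 q [ 0.14  0.72 -0.8   1.3   0.51  1.33 -0.64]
turn [0.2 0.  0. ] shift [ 0.3 -0.3  0.7]
```

>>> servo_tool([
  [[0,0,0,1,0,0,8],[0,0,0,2,0,0,8],[0,0,0,2,0,0,8]],
])

```text
time: 13.78
position: [0.7056, 0.2324, 0.1043]
tool_rot: [-0.003, 1.569, 0.003]
ft_force: [-1.8, -1.4, 6.9]
grip_width: 0.173
```

```bash
python3 go.py .706 .232 .104 0
```

```text
t 13.78 pos [0.7056 0.2324 0.1043] jaw 0.2 tilt [-1.     0.     0.002] F [-1.8 -1.4  6.9] grip 15.1 q [ 0.14  0.72 -0.8   1.3   0.51  1.33 -0.64]
turn [ 0.2  0.1 -0. ] shift [ 0.3 -0.4  0.4]
```

>>> servo_tool([
  [[0,0,0,-1.5,0,0,8],[0,0,0,-1.5,0,0,25],[0,0,0,-1.5,0,0,50],[0,0,0,-1.5,0,0,87],[0,0,0,-1.5,0,0,87]],
], newtons=12)

```text
time: 14.4
position: [0.7052, 0.2322, 0.1033]
tool_rot: [-0.003, 1.571, 0.003]
ft_force: [-1.0, 0.3, -0.4]
grip_width: 0.542
```

>>> servo_tool([
  [[0,0,0,-30,0,0,87],[0,0,0,-70,-10,0,87],[0,0,0,-100,-50,0,87],[0,0,0,-100,-50,0,87],[0,0,0,-100,-50,0,87]],
])

```text
time: 15.02
position: [0.7052, 0.1824, 0.2031]
tool_rot: [-0.003, 1.571, 0.003]
ft_force: [-0.1, 0.2, -0.5]
grip_width: 0.993
```

```bash
python3 go.py .7055 .2323 .071 0; python3 - <<'E'
from h import *
i=vision.camera_info("wrist");im=vision.get_image("wrist");cv2.imwrite("pics/w6.png",im[:,:,::-1]);np.savez("w6.npz",**i)
u,v=proj(i,[.706,.233,.098]);print(u,v);u,v=int(u),int(v)
cv2.imwrite("pics/w6c.png",cv2.resize(im[max(v-70,0):max(v-70,0)+140,u-80:u+80,::-1],None,fx=4,fy=4,interpolation=cv2.INTER_CUBIC));print(u-80,max(v-70,0))
E
```

```text
t 15.03 pos [0.7052 0.1824 0.2031] jaw 0.2 tilt [-1.     0.    -0.001] F [-0.1  0.2 -0.5] grip 86.4 q [ 0.22  0.63 -0.83  1.22  0.45  1.47 -0.55]
turn [ 0.2 -0.  -0. ] shift [132.2  49.9   0.6]
256.1535839483159 130.09522250355334
176 60
```

View pics/w6c.png

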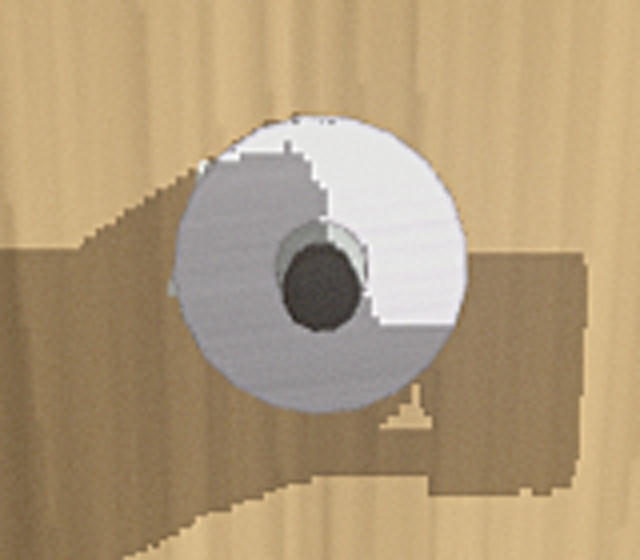

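The cover sits level, centred at crop (320,263), which is wrist (256.1,125.9), with the post through the hole. Only the tag's corners peek out at the left, at crop (200,165) and (172,290), on the scanner's side.

```bash
python3 - <<'E'
from h import *
i=dict(np.load("w6.npz"))
print(onz(i,256.1,125.9,.098),np.linalg.norm(onz(i,176+175/4,125.9,.098)-onz(i,176+466/4,125.9,.098)))
print("post top",onz(i,176+322/4,60+287/4,.130))
a,b=onz(i,176+172/4,60+290/4,.06),onz(i,176+200/4,60+165/4,.06);e=b-a;print(np.linalg.norm(e),np.degrees(np.arctan2(e[1],e[0]))+90)
E
```

```text
[0.70593387 0.2366532  0.098     ] 0.06419039604086314
post top [0.70617231 0.23443896 0.13      ]
0.03151293742258452 165.74686961546445
```

>>> servo_tool([
  [[0,0,0,0,30,0.5,87],[0,0,0,10,51,0.5,87],[0,0,0,50,51,0.5,87],[0,0,0,85,51,0.5,87],[0,0,0,85,51,0.5,87]],
])

```text
time: 15.7
position: [0.7028, 0.2332, 0.1135]
tool_rot: [-0.007, 1.579, 0.003]
ft_force: [0.4, -0.5, 1.0]
grip_width: 1.004
```

>>> servo_tool([
  [[0,0,0,12,0,0,87],[0,0,0,24,0,0,87],[0,0,0,36,0,0,87],[0,0,0,46,0,0,87],[0,0,0,46,0,0,87]],
])

```text
time: 16.32
position: [0.7052, 0.2328, 0.0713]
tool_rot: [-0.004, 1.573, 0.003]
ft_force: [0.3, -0.2, 0.4]
grip_width: 0.998
```

```bash
python3 go.py .7057 .2335 .071 0
```

```text
t 16.32 pos [0.7052 0.2328 0.0713] jaw 0.2 tilt [-1.    -0.001 -0.002] F [ 0.3 -0.2  0.4] grip 86.8 q [ 0.14  0.75 -0.78  1.32  0.52  1.28 -0.65]
turn [ 0.2 -0.1  0. ] shift [0.3 0.7 0.5]
```

Close gently on the cover.

>>> servo_tool([
  [[0,0,0,0,0.5,0.3,75],[0,0,0,0,0.5,0.3,69],[0,0,0,0,0.5,0.3,65],[0,0,0,0,0.5,0.3,60],[0,0,0,0,0.5,0.3,55]],
], newtons=12)

```text
time: 16.95
position: [0.706, 0.2339, 0.0729]
tool_rot: [-0.003, 1.571, 0.003]
ft_force: [-0.6, 0.4, 3.0]
grip_width: 0.762
```

>>> servo_tool([
  [[0,0,0,0,0,0,55],[0,0,0,0,0,0,55]],
])

```text
time: 17.2
position: [0.706, 0.2338, 0.0729]
tool_rot: [-0.003, 1.571, 0.003]
ft_force: [-0.5, -0.4, 3.6]
grip_width: 0.763
```

```bash
python3 go.py .7057 .2335 .071 0
```

```text
t 17.2 pos [0.706  0.2338 0.0729] jaw 0.2 tilt [-1.  0.  0.] F [-0.5 -0.4  3.6] grip 66.4 q [ 0.14  0.75 -0.79  1.32  0.52  1.28 -0.65]
turn [ 0.2  0.  -0. ] shift [ 1.9 -0.3 -0.3]
```

>>> servo_tool([
  [[0,0,0,-2,0,0,55],[0,0,0,-5,0,0,55],[0,0,0,-9,0,0,55],[0,0,0,-13,0,0,55],[0,0,0,-16,0,0,55]],
])

```text
time: 17.82
position: [0.7061, 0.2337, 0.0889]
tool_rot: [-0.003, 1.571, 0.003]
ft_force: [-0.3, 0.2, -0.5]
grip_width: 0.761
```

>>> servo_tool([
  [[0,0,0,-8,0,0,55],[0,0,0,-18,0,0,55],[0,0,0,-28,0,0,55],[0,0,0,-40,0,0,55],[0,0,0,-52,0,0,55]],
])

```text
time: 18.45
position: [0.7061, 0.2338, 0.1416]
tool_rot: [-0.003, 1.57, 0.003]
ft_force: [0.6, -0.9, -0.7]
grip_width: 0.766
```

>>> servo_tool([
  [[0,0,0,-15,0,0,55],[0,0,0,-30,0,0,55],[0,0,0,-42,0,0,55],[0,0,0,-50,0,0,55],[0,0,0,-50,0,0,55]],
])

```text
time: 19.08
position: [0.7063, 0.2339, 0.1912]
tool_rot: [-0.003, 1.57, 0.004]
ft_force: [0.1, -0.3, -0.7]
grip_width: 0.76
```

>>> servo_tool([
  [[0,0,0,0,0,0,55],[0,0,0,0,0,0,55],[0,0,0,0,0,0,55]],
])

```text
time: 19.45
position: [0.7058, 0.2336, 0.19]
tool_rot: [-0.004, 1.572, 0.003]
ft_force: [0.1, 0.4, -0.1]
grip_width: 0.761
```

```bash
python3 go.py; python3 - <<'E'
from h import *
S=vision.get_image("scene");W=vision.get_image("wrist");T=vision.get_image("top")
i=vision.camera_info("scene");u,v=proj(i,[.706,.233,.1]).astype(int)
a=cv2.resize(S[v-60:v+60,max(u-60,0):u+60],(400,400),interpolation=cv2.INTER_CUBIC)
i=vision.camera_info("top");u,v=proj(i,[.706,.233,.1]).astype(int)
b=cv2.resize(T[v-40:v+80,u-70:u+50],(400,400),interpolation=cv2.INTER_CUBIC)
cv2.imwrite("pics/f.png",np.hstack([a,b])[:,:,::-1]);cv2.imwrite("pics/fw.png",W[:,:,::-1])
E
```

```text
t 19.45 pos [0.7058 0.2336 0.19  ] jaw 0.2 tilt [-1.    -0.    -0.001] F [ 0.1  0.4 -0.1] grip 66.2 q [ 0.13  0.67 -0.82  1.19  0.47  1.47 -0.61]
```

View pics/f.png

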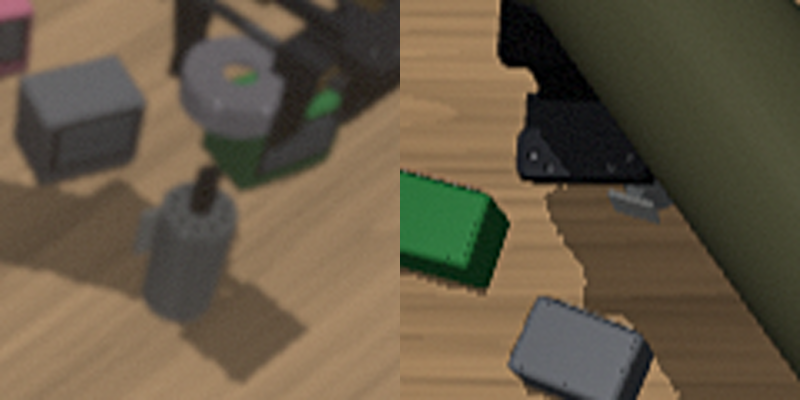

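The scene view shows the shaker upright, the lid seated flush with its post up at crop (207,190), and the tag toward the scanner. The cover is alone in the gripper, about 117 mm up.

```bash
python3 -c "
from bench import close_job
print(close_job())"
```

```text
the job is handed in; nothing more can be done
None
```

The job is done and handed in at about 19.5 s of the 72 s allowed.

- **Turning:** I gripped the shaker where it stood and turned it about 63°. The tag now points at about 164–166° and the scanner window lies at about 165–168°, so it is well inside the 10° limit.
- **Seating the lid:** I lifted the sieve lid by its post with the cover still on it and lowered it into the mouth. It seated at the expected height, about 74 mm above where it was picked up, and stayed there when I pressed lightly (about 7–9 N).
- **Cover:** I gripped the cover at 66 mm across and lifted it straight off. It is held still about 117 mm above where it sat, and the force readings during the lift stayed within about 1 N.

The last scene picture shows the shaker upright, the lid flush with its post up, the tag toward the scanner and the cover alone in the gripper. I did not look again at the jar, bowl, cup or look-alikes beyond the scanner area, but I saw no contact with them.

Two small disagreements showed up, and neither affected the result. The camera estimates of the shaker's position differed by 2–5 mm, and the held cover appeared about 2–3 mm off in y from the gripper's reading.

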